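# Close up a row of rail terminals and lock it

### The job

Close up the terminal row: with closed fingertips push the black end clamp along the mounting rail, so that it drives all six grey terminal blocks ahead of it as one train until the first is right up against the fixed end bracket and no gaps are left. Then fold the clamp's lever fully down towards the bracket to lock the row. Push only, with moderate force: do not grip, pinch or lift anything, do not fold the lever before the row is home, and leave the tools lying around alone.

Things in the scene. Friction and masses are not known exactly. Their poses are not given: they have to be found in the camera images.
- panel: fixed sheet-metal mounting plate of a control cabinet, 210 x 430 mm, top 12 mm above the bench. Origin: its centre, on the bench; x across the rail away from the robot, y along the rail to the end bracket, z up. A 35 mm wide steel rail runs along y at x = 0 (y = -200 to 200 mm), its top 27 mm above the bench. Wiring duct at x = 63 to 97 mm, 43 mm above the bench
- bracket_face (a point): middle of the fixed end bracket's face that looks at the blocks, at the height of the rail's top; axes as the panel. The bracket is grey plastic, 46 mm wide, 11 mm thick, 31 mm high above the rail's top, screwed to the rail; a power supply 64 mm long, up to 44 mm above the rail's top, stands beyond it
- end_clamp: sliding end clamp, the black part behind the row: 44 mm long on the rail (y = -22 to 22), 45 mm wide, 17 mm high above the rail's top, back wall and ears 27 mm. Hooked under the rail's edges, it slides with about 1 mm play and cannot be lifted off. Origin: on the rail's top, mid-length; y along the rail to the bracket, z up. About 70 g
- push_face (a point): middle of the clamp's flat back wall (45 mm wide, 1 to 27 mm above the rail's top), the face to push in the clamp's +y direction; this point is 12 mm above the rail's top. Sliding the whole row takes about 1 to 3 N, more once it meets the bracket
- lever (a joint): angle of the clamp's steel cam lever, rad: 0 upright, 1.57 folded flat over the clamp, stop at 1.6. It turns towards the bracket (+y) about a cross pin at y = -11, z = 23.1 mm in the clamp's frame; 20 to 26 mm wide, 6 mm thick, 31 mm long from the pin; stays where it is left. From about 1.2 rad its cam bears on the rail: the last part takes 3 to 8 N at mid-lever
- lever_tip (a point): end of that lever: 54 mm above the rail's top when upright, 24 mm when folded down (then 20 mm in front of the clamp's origin)
- block1: grey terminal block no. 1, the one nearest the bracket: 46 mm wide across the rail, 12 mm thick along it (y = -6 to +6 mm), 28 mm high above the rail's top; loose on the rail (30 g), hooked under its edges. Origin: on the rail's top at mid-thickness; y along the rail towards the bracket
- block2: grey terminal block no. 2 of 6, counted from the bracket's end: 46 mm wide across the rail, 12 mm thick along it (y = -6 to +6 mm), 28 mm high above the rail's top; loose on the rail (30 g), hooked under its edges. Origin: on the rail's top at mid-thickness; y along the rail towards the bracket
- block3: grey terminal block no. 3 of 6, counted from the bracket's end: 46 mm wide across the rail, 12 mm thick along it (y = -6 to +6 mm), 28 mm high above the rail's top; loose on the rail (30 g), hooked under its edges. Origin: on the rail's top at mid-thickness; y along the rail towards the bracket
- block4: grey terminal block no. 4 of 6, counted from the bracket's end: 46 mm wide across the rail, 12 mm thick along it (y = -6 to +6 mm), 28 mm high above the rail's top; loose on the rail (30 g), hooked under its edges. Origin: on the rail's top at mid-thickness; y along the rail towards the bracket
- block5: grey terminal block no. 5 of 6, counted from the bracket's end: 46 mm wide across the rail, 12 mm thick along it (y = -6 to +6 mm), 28 mm high above the rail's top; loose on the rail (30 g), hooked under its edges. Origin: on the rail's top at mid-thickness; y along the rail towards the bracket
- block6: grey terminal block no. 6 of 6, counted from the bracket's end: 46 mm wide across the rail, 12 mm thick along it (y = -6 to +6 mm), 28 mm high above the rail's top; loose on the rail (30 g), hooked under its edges. Origin: on the rail's top at mid-thickness; y along the rail towards the bracket
- driver_ph: screwdriver, 275 mm long, lying loose on the front strip of the plate; a bystander. Origin: centre of its underside
- pen: marker pen, 135 mm, lying loose on the front strip of the plate; a bystander. Origin: centre of its underside
- flush_cutter: blue flush cutters, 159 mm, loose on the bench to the left, before the tall computer case there (the gripper may start close beside the case: rise to 0.4 m before crossing to the plate); a bystander. Origin: centre of its underside
- spudger: black prying stick, 148 mm, loose on the bench behind the plate; a bystander. Origin: centre of its underside
- tape_roll: roll of black tape, 57 mm across, 19 mm high, loose on the bench behind the plate; a bystander. Origin: centre of its underside
Mind the look-alikes: they are no part of the job. Of the things shaped like the end_clamp, the black one is meant.

How it is judged:
By the outcome, as a careful person would: the job done as asked, in the order asked, and still so for the second after the job is handed in, with the robot touching nothing.
It also fails if it takes over 45 s, if anything falls off the work surface, if the arm or the gripper's body presses on something with over 40 N, if the wrist force passes 120 N, or if a joint passes its speed limit or range.

### The arm

A 7-joint arm with a two-finger parallel gripper is mounted at the origin on a cart in front of the work surface, level with it; the furniture and walls round the work are solid. World frame = base frame: x ahead of the robot, y to its left, z up, the work surface at z = 0. Lengths are in m, angles in rad, forces in N, time in s.
With the tool pointing down it reaches from about 0.425 to 1.025 m from the base axis. Payload 3.6 kg.
Tool frame: the origin (TCP) lies at the very end of the fingers, on their centre line; the grasp point (between the pads) lies 19 mm behind it; z points along the fingers, y is the line along which they close (so a half turn about z gives the same grasp; the last joint's range is limited). The gripper opens to 85 mm and grips with 20 to 120 N. Pads are 22 mm wide; open, the fingers measure 114 mm over their backs; the gripper's body (76 mm by 85 mm) begins 54 mm behind the grasp point. The pads swing forward as they close: fully open they stand 13 mm farther back than shut.
Start: joints at [1.139, 0.591, 0.048, 1.609, -0.033, 0.943, -0.034], TCP at [0.24, -0.684, 0.231] pointing down, gripper open.
Joint ranges: [-2.69, 2.69], [-0.47, 2.24], [-1.27, 1.36], [0.19, 2.51], [-1.53, 4.68], [0.08, 2.07], [-3.09, 3.09]. Speed limits (rad/s): [2.57, 2.57, 3.14, 3.14, 3.14, 3.14, 3.14].

### API

Orientations are given as a rotation vector (axis times angle).
In Python, from plant import reach, move_straight, goto_joints, let_go, close, hold, inverse_kinematics, get_image, camera_info, PlanningError, finish_job, current_clock, current_qpos, current_joint_velocities, current_effort, current_tcp_pos, current_eef_rot, current_wrist_force, current_torque, current_finger_gap, current_grip_force gives the robot as it stands. Calls block until the motion is done:
- reach(position, orientation): joint-space move of the TCP to a pose.
- move_straight(position, attitude=None, velocity=0.15, force_limit=None): straight line of the TCP; attitude=None keeps the orientation; velocity is the mean speed in m/s. With force_limit (N) it stops when the force on the tool has changed by that much, and returns True; else False.
- goto_joints(angles): joint-space move.
- let_go() and close(squeeze=None): open the fingers fully, or close them until they stop; squeeze is the grip in N (None keeps the last).
- hold(seconds).
- inverse_kinematics(position, orientation): joint angles nearest the present ones, or None.
- get_image(name): name is "scene" or "top"; returns the picture (480x640x3 uint8, blue, green, red); there is no depth.
- camera_info(name): a dict with "mtx" (3x3 intrinsics, pixels), "distortion" ([k1, k2, p1, p2, k3] as OpenCV has them; the pictures are not rectified), "rvec" (rotation vector, rad) and "tvec" (3), from world to camera coordinates, as OpenCV has them. Camera axes: x right, y down, z forward; pixel columns grow to the right and rows downward; lengths in m; the calibration is good to about 2 mm. A picture is of the moment at which its call begins. camera_info takes no time and is no camera call.
A pose or a line that the arm cannot do raises PlanningError and nothing moves.
- finish_job(): hands the job in; it is judged then, once.
Readings, each from a call of its own:
- current_clock(): time.
- current_qpos(): joint angles.
- current_joint_velocities(): joint speeds.
- current_effort(): joint torques, N m.
- current_tcp_pos(): TCP position.
- current_eef_rot(): TCP orientation.
- current_wrist_force(): force on the tool from outside, world axes, zero at the start.
- current_torque(): the same for the moment, N m.
- current_finger_gap(): finger opening in m.
- current_grip_force(): force on a finger pad.
Only numpy, scipy, OpenCV 4.12 (cv2) and the standard library are available. Lean on these libraries where they do the work, as an engineer would, in place of code of your own. Each camera call takes 0.05 s, during which the arm holds its last target. There are 200 camera calls.

## Working session

There is one attempt and no reset: what is moved stays moved. The work goes in short steps, each a Python script; the robot and the scene stay as the last script left them, time stands still between calls to the robot, and variables do not carry over. Pictures are saved under pics/ and viewed, at most 10 in all, crops included, and the job is handed in when it is done.

```bash
mkdir -p pics; ls; python3 - <<'E'
from plant import *
import cv2
for n in("scene","top"):
    cv2.imwrite(f"pics/{n}0.png",get_image(n)); c=camera_info(n); print(n,c)
print(current_clock(),current_eef_rot(),current_tcp_pos())
E
```

```text
pics
scene {'mtx': array([[460.56379421,   0.        , 315.34932249],
       [  0.        , 460.56379421, 239.79573024],
       [  0.        ,   0.        ,   1.        ]]), 'distortion': array([0.0124653, 0.       , 0.       , 0.       , 0.       ]), 'rvec': array([ 1.97916394, -0.79803547,  0.42782233]), 'tvec': array([-0.35949737,  0.31672335,  0.62552486])}
top {'mtx': array([[460.8444448 ,   0.        , 325.50525888],
       [  0.        , 460.8444448 , 235.12125815],
       [  0.        ,   0.        ,   1.        ]]), 'distortion': array([-0.06598989,  0.        ,  0.        ,  0.        ,  0.        ]), 'rvec': array([ 2.20064184, -2.15730913,  0.02489872]), 'tvec': array([0.08997756, 0.58933183, 1.10142207])}
0.1 [-3.09493635e+00 -5.27802748e-01  6.96260787e-04] [ 0.24003641 -0.68331872  0.23025543]
```

View pics/scene0.png

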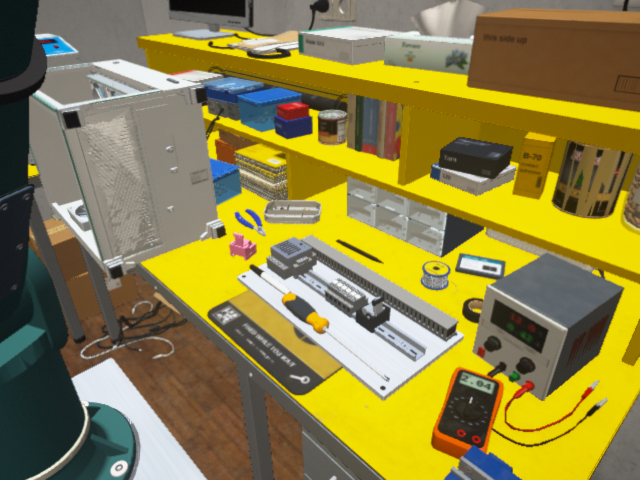

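View pics/top0.png

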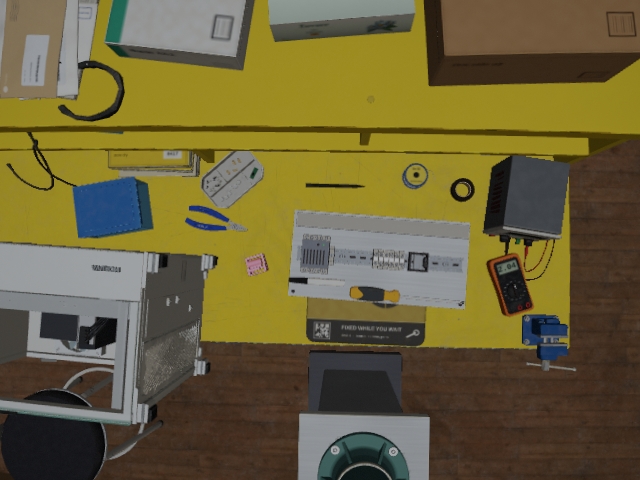

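```bash
cat > h.py <<'E'
import cv2,numpy as np
from plant import *
def proj(n,P):
    c=camera_info(n); return cv2.projectPoints(np.float64(P).reshape(-1,1,3),c['rvec'],c['tvec'],c['mtx'],c['distortion'])[0][:,0]
def back(n,px,z):
    c=camera_info(n); R=cv2.Rodrigues(c['rvec'])[0]; o=-R.T@c['tvec']
    u=cv2.undistortPoints(np.float64(px).reshape(-1,1,2),c['mtx'],c['distortion'])[:,0]
    d=np.c_[u,np.ones(len(u))]@R
    return o+d*((z-o[2])/d[:,2])[:,None]
E
python3 - <<'E'
from h import *
for n in("scene","top"):
    print(n,proj(n,[[0,0,0],[.24,-.684,.231],[.6,0,0],[.6,.2,0],[.6,-.2,0]]).round())
t=cv2.imread("pics/top0.png");s=cv2.imread("pics/scene0.png")
cv2.imwrite("pics/t1.png",cv2.resize(t[200:315,280:480],None,fx=4,fy=4,interpolation=cv2.INTER_CUBIC))
cv2.imwrite("pics/s1.png",cv2.resize(s[225:405,230:470],None,fx=3.3,fy=3.3,interpolation=cv2.INTER_CUBIC))
E
```

```text
scene [[ 49. 475.]
 [942. 860.]
 [352. 287.]
 [290. 252.]
 [432. 333.]]
top [[362. 477.]
 [712. 410.]
 [367. 231.]
 [286. 230.]
 [448. 233.]]
```

View pics/t1.png

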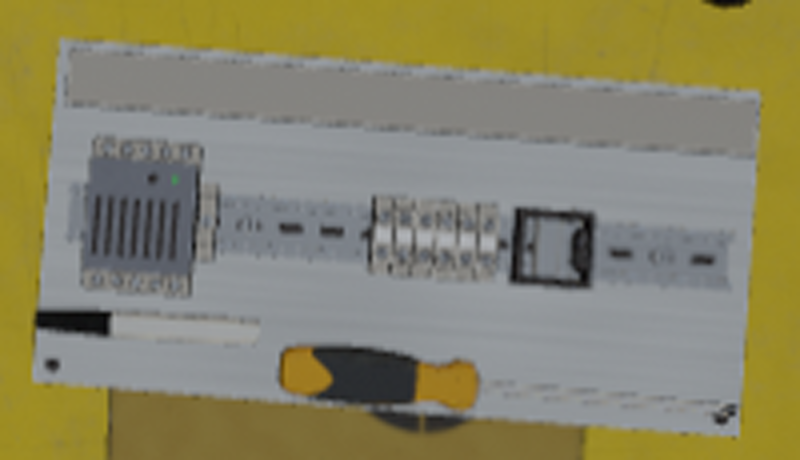

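View pics/s1.png

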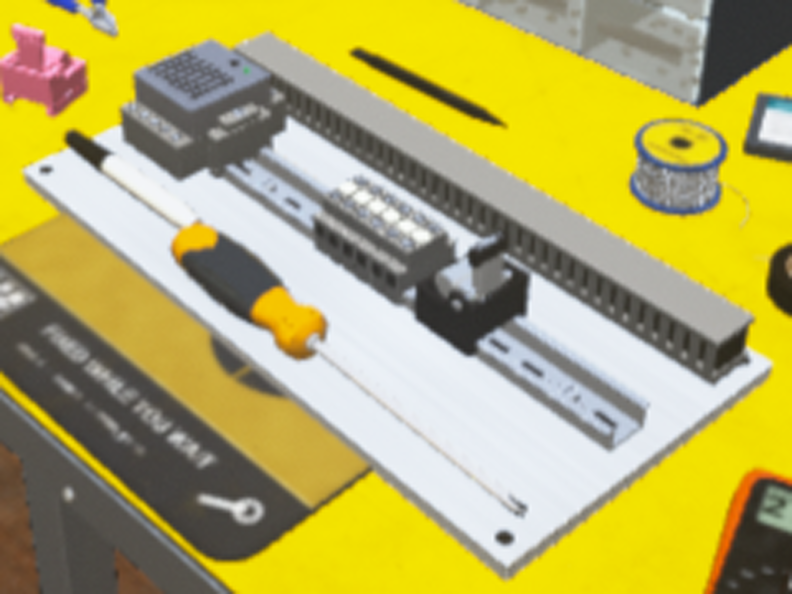

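The top view shows the plate with corners in the crop at about (57,38), (760,92), (740,437) and (33,381). The black clamp is at crop x 512–594 with its lever upright near x 580. The blocks are at x 372–500 and the bracket face is near x 217. The pink look-alike is off the plate. Next I'll compute the poses.

```bash
cat >> h.py <<'E'
from scipy.spatial.transform import Rotation as Ro
def crop(p): return np.array([280,200])+(np.float64(p)+.5)/4-.5
C=back("top",crop([[57,38],[760,92],[740,437],[33,381]]),.012)[:,:2]
O=C.mean(0); v=(C[0]-C[1]+C[3]-C[2])+0; a=np.arctan2(-v[0],v[1])
X=np.array([np.cos(a),np.sin(a),0]);Y=np.array([-np.sin(a),np.cos(a),0])
def W(x,y,z): return np.array([*O,0])+x*X+y*Y+[0,0,z]
def loc(p): d=np.array(p)-[*O,0]; return np.array([d@X,d@Y,d[2]])
# tool: z down, tool x along +panel y (pads side edge pushes), tool y along panel x
ROT=Ro.from_matrix(np.c_[Y,X,[0,0,-1]]).as_rotvec()
ROT2=Ro.from_matrix(np.c_[-Y,-X,[0,0,-1]]).as_rotvec()
E
python3 - <<'E'
from h import *
print(O,np.degrees(a),[np.linalg.norm(C[i]-C[(i+1)%4]) for i in range(4)])
b=[loc(p).round(4) for p in back("top",crop([[594,248],[512,243]]),.054)]; print("clamp back/front",b)
print("blocks,bracket",[loc(p).round(4) for p in back("top",crop([[372,235],[500,242],[217,222]]),.055)])
s=lambda p:np.array([230,225])+(np.float64(p)+.5)/3.3-.5
for n,P in dict(corner0=W(-.105,-.215,.012),cornerL=W(-.105,.215,.012),ductend=W(.063,-.215,.043)).items(): print(n,(proj("scene",P)[0]-[230,225])*3.3)
yb=b[0][1]
for y in (yb,): print("backwall top",(proj("scene",[W(-.0225,y,.054),W(.0225,y,.054),W(0,y+.011,.081)])-[230,225])*3.3)
for R in(ROT,ROT2):
    print(inverse_kinematics(W(0,yb-.035,.034),R),inverse_kinematics(W(0,.06,.1),R))
E
```

```text
[ 0.53280364 -0.02884611] -3.3287275171490385 [np.float64(0.4301384628468285), np.float64(0.2093623233584217), np.float64(0.4289742862463382), np.float64(0.20981865512043987)]
clamp back/front [array([ 0.0018, -0.1115,  0.054 ]), array([ 0.001 , -0.0636,  0.054 ])]
blocks,bracket [array([-0.0007,  0.0182,  0.055 ]), array([ 0.001 , -0.0564,  0.055 ]), array([-0.0002,  0.109 ,  0.055 ])]
corner0 [507.61260922 565.57845836]
cornerL [ 21.99939437 168.24763592]
ductend [734.05056567 353.48139317]
backwall top [[473.77531735 309.68587987]
 [531.51146453 273.84774001]
 [490.4700107  241.87348782]]
[ 0.38789433  0.68617851 -0.20402012  2.10632212  0.35269319  0.38075918
 -0.15821001] [ 0.06484984  0.56714021 -0.28073657  2.11637653  0.31737283  0.49718879
 -0.51288722]
[-0.04077846  0.72556739  0.39811666  2.12529151 -0.68641435  0.41797138
 -2.29290492] [-0.48253652  0.60725235  0.47490705  2.14026287 -0.55802036  0.51524977
 -2.78512808]
```

```bash
python3 - <<'E'
from h import *
p=current_tcp_pos(); move_straight([p[0],p[1],.4],velocity=.3)
close(20); print(current_clock(),current_finger_gap())
reach(W(0,-.15,.2),ROT); print(current_clock())
print(move_straight(W(0,-.15,.035),velocity=.12,force_limit=8),loc(current_tcp_pos()),current_wrist_force())
print(move_straight(W(0,.005,.035),velocity=.03,force_limit=10),loc(current_tcp_pos()),current_wrist_force(),current_clock())
t=get_image("top");s=get_image("scene")
A=cv2.resize(t[200:315,280:480],None,fx=3,fy=3,interpolation=2);B=cv2.resize(s[235:335,250:450],None,fx=2.4,fy=2.4,interpolation=2)
cv2.imwrite("pics/a.png",cv2.vconcat([A,cv2.copyMakeBorder(B,0,0,0,600-B.shape[1],0)]))
E
```

```text
1.575 0.00010414064281855066
3.7667
False [ 0.00053197 -0.15011952  0.03561439] [-0.85810484 -0.46498781  0.48250757]
True [-0.00044248 -0.01675585  0.03484883] [ 0.66624897 -0.62138628 -0.19792523] 9.1833
```

View pics/a.png

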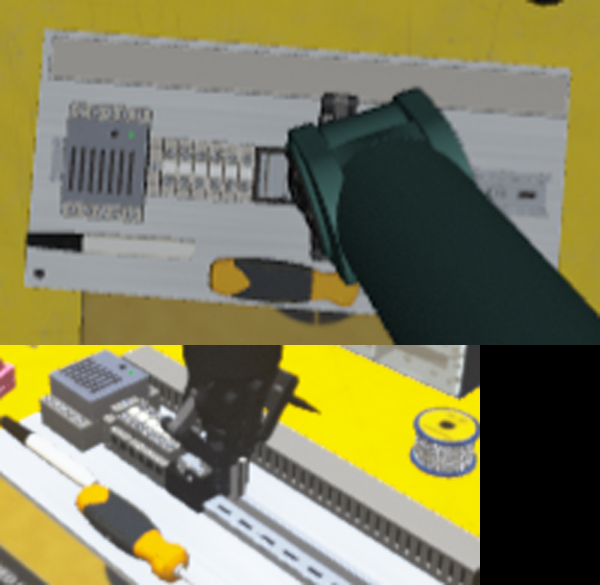

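The row looks closed against the bracket. I'll give it one confirming nudge, then fold the lever along an arc and press it down.

```bash
python3 - <<'E'
from h import *
r=move_straight(W(0,.005,.035),velocity=.015,force_limit=8); e=loc(current_tcp_pos())
print(r,e,current_wrist_force()@Y)
if not(-.024<e[1]<-.010): raise SystemExit("odd")
c=e[1]+.010+.022   # clamp origin
pin=c-.011
x0=0
P=lambda f,z:W(x0,pin+f-.010,.0501+z)   # front bottom edge rel. pin
move_straight(W(x0,e[1]-.008,.035),velocity=.05)
move_straight(P(-.019,.017),velocity=.1)
for f,z in((.017,.017),(.024,.014),(.028,.010)):
    print(move_straight(P(f,z),velocity=.04,force_limit=15),loc(current_tcp_pos()),current_wrist_force().round(2))
print(move_straight(P(.029,-.003),velocity=.015,force_limit=20),loc(current_tcp_pos()),current_wrist_force().round(2))
print(c)
move_straight(P(.027,.03),velocity=.1); reach(W(0,-.17,.25),ROT); print(current_clock())
t=get_image("top");s=get_image("scene")
A=cv2.resize(t[210:290,290:440],None,fx=4,fy=4,interpolation=2);B=cv2.resize(s[235:320,265:385],None,fx=3,fy=3,interpolation=2)
cv2.imwrite("pics/b.png",cv2.vconcat([A,cv2.copyMakeBorder(B,0,0,0,600-B.shape[1],0)]))
E
```

```text
True [-0.00134476 -0.01683445  0.03440397] -0.8096538943958209
False [3.29138565e-05 1.12398942e-02 6.70901133e-02] [-0.32 -0.12  0.4 ]
False [-8.87670333e-06  1.87431296e-02  6.39402321e-02] [-0.08 -0.57  0.29]
False [9.35293148e-05 2.26082554e-02 5.99328643e-02] [-0.07  0.37  0.04]
True [0.00047627 0.02356493 0.05273074] [-0.99 -0.91  7.98]
0.015165548177121077
14.3583
```

View pics/b.png

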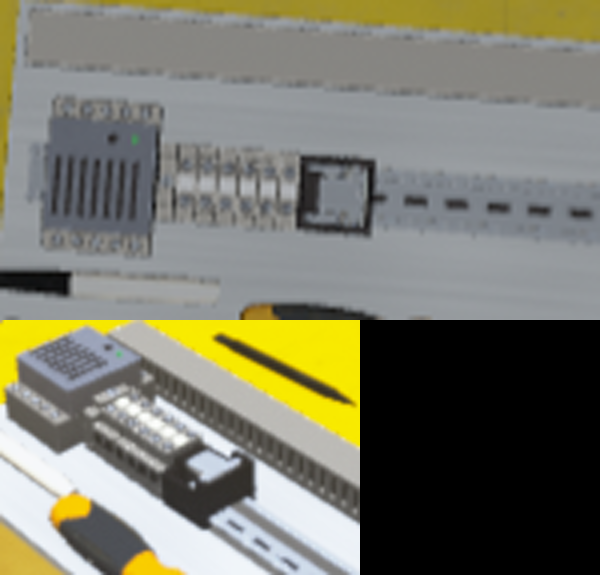

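The row shows no gaps: the bracket face is at crop x≈172 and the clamp front at x≈298, and the span between them matches six blocks. The lever lies flat over the clamp. I'll press once more to confirm the lever is on its stop.

```bash
python3 - <<'E'
from h import *
y=.0225
reach(W(0,y,.10),ROT)
print(move_straight(W(0,y,.046),velocity=.02,force_limit=25),loc(current_tcp_pos()),current_wrist_force().round(2))
hold(.2);print(loc(current_tcp_pos()),current_wrist_force().round(2))
move_straight(W(0,y,.12),velocity=.12); reach(W(0,-.17,.25),ROT); print(current_clock())
t=get_image("top");s=get_image("scene")
A=cv2.resize(t[230:275,320:395],None,fx=8,fy=8,interpolation=2);B=cv2.resize(s[260:310,300:360],None,fx=4.6,fy=4.6,interpolation=2)
cv2.imwrite("pics/c.png",cv2.vconcat([A[:360],cv2.copyMakeBorder(B,0,0,0,600-B.shape[1],0)]))
E
```

```text
True [0.00011907 0.02260804 0.05289573] [-1.29 -0.42  7.81]
[9.49870196e-05 2.26078793e-02 5.28804500e-02] [-1.27 -1.12  7.85]
19.4
```

View pics/c.png

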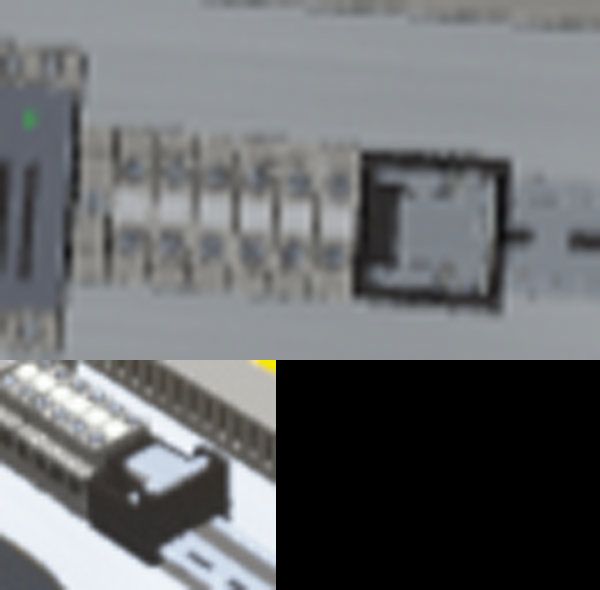

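The lever's dark tip reaches crop x≈370, about 2–3 mm from the clamp front, as it should when folded flat. The row is tight and the press height was the same at both forces, so I'm handing in.

```bash
python3 -c "
from plant import *
print(finish_job(),current_clock())"
```

```text
the job is handed in; nothing more can be done
the job is handed in; nothing more can be done
```

The job is handed in: the clamp pushed all six blocks up against the end bracket with no visible gaps, and its lever is folded flat. The arm was clear of everything at about 19 s on the clock; I haven't seen the judge's result.

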